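# Right the toppled desiccant canister in its tray and open it

## Task

The blue desiccant canister has fallen over in the grey spill tray on top of the low bench riser. Stand it upright on its foot in the tray, setting it down gently, then twist its orange bayonet cap a quarter turn anticlockwise (seen from above), lift it off and lay it flat, handle up, in the tray beside the canister. Leave the canister standing and do not knock over the glass flask or the dropper bottle nearby.

Things in the scene. Friction and masses are not known exactly. Their poses are not given: they have to be found in the camera images.
- canister: Square blue canister, 60 x 60 mm, 104 mm from foot to shoulder, 158 mm with its cap, 0.4 to 0.75 kg; starts lying on a side in the tray, cap to the robot's left or toward the robot. Origin on its axis, 52 mm from the foot, near the centre of mass. x axis: along it from foot to cap (up when righted); y, z out of the sides. White neck above the shoulder, 34 mm diameter, 24 mm high, with lugs.
- cap: Loose orange bayonet cap, 59 mm diameter, 25 mm high plus a bar handle on top, 14 mm wide (along its z), 48 mm long (its y), 25 mm high; 60 g. Origin: centre of the lower rim; x axis from rim to handle. Starts locked on the canister, axes parallel to the canister's, origin 56 mm from the canister's along x, with 1.5 mm play. Lying flat, its origin is at floor height.
- tray: Fixed low aluminium bench riser whose top is a shallow grey tray, open on top, 170 mm (its x) by 210 mm (its y) outside, walls 4 mm thick; its inner floor is 74 mm and its rim 84 mm above the bench. Origin: centre of the inner floor, z up. There is room for the standing canister and the cap side by side, their axes about 100 mm apart.
- flask: Empty conical glass flask, 79 mm diameter, 104 mm tall, standing on the bench to the right, a bystander. Origin: centre of its underside, z up.
- dropper_bottle: Small glass dropper bottle with a black collar and orange rubber teat, 36 mm diameter, 108 mm tall, standing on the bench to the right, a bystander. Origin: centre of its underside, z up.
- cap_grip (a point): Centre of the cap's bar handle, on the axis, 37 mm from the lower rim. A stop blocks turning clockwise; anticlockwise seen from the handle (positive about x) the lugs hold the cap to about 50 degrees, then it lifts straight off from 55 to 125 degrees, best at 90. It turns with little friction, without pressing; a 20 mm lift clears the neck.
Things that resemble listed ones, but are neither listed nor needed, are in the scene too. There is more than one size of the canister; the job needs the larger.

How it is judged:
By the outcome, as a careful person would: the job done as asked, in the order asked, and still so for the second after the job is handed in, with the robot touching nothing.
It also fails if it takes over 70 s, if anything falls off the work surface, if the arm or the gripper's body presses on something with over 40 N, if the wrist force passes 120 N, or if a joint passes its speed limit or range.

## Robot

A 6-joint arm with a two-finger parallel gripper is mounted at the origin on the work surface; the furniture and walls round the work are solid. World frame = base frame: x ahead of the robot, y to its left, z up, the work surface at z = 0. Lengths are in m, angles in rad, forces in N, time in s.
With the tool pointing down it reaches from about 0.275 to 0.825 m from the base axis. Payload 4.9 kg.
Tool frame: the origin (TCP) lies midway between the tips of the shut fingers; the grasp point (between the pads) lies 19 mm behind it (bot.grip_depth is the distance from the TCP to the grasp point, in m); y points along the fingers, x is the direction in which the jaws open and shut, and the axes are right-handed (so a half turn about y gives the same grasp; the last joint's range is limited). The gripper opens to 85 mm and grips with 20 to 120 N. Pads are 22 mm wide; open, the fingers measure 114 mm over their backs; the gripper's body (76 mm by 85 mm) begins 54 mm behind the grasp point. The pads swing forward as they close: fully open they stand 13 mm farther back than shut.
Start: joints at [1.065, 0.326, -0.193, 1.052, 0, 1.437], TCP at [0.2, 0.512, 0.204] pointing down, gripper open.
Joint ranges: [-2.65, 2.65], [-0.97, 1.79], [-1.3, 1.35], [-1.93, 2.1], [-1.47, 1.37], [-3.14, 3.14]. Speed limits (rad/s): [2.57, 2.57, 3.14, 3.14, 3.14, 3.14].

## Interface

Orientations are given as a unit quaternion [w, x, y, z].
In Python, from cell import bot gives the robot as it stands. Calls block until the motion is done:
- bot.move_pose(position, orientation): joint-space move of the TCP to a pose.
- bot.move_linear(position, speed=0.15, rotation=None, until_force=None): straight line of the TCP; rotation=None keeps the orientation; speed is the mean speed in m/s. With until_force (N) it stops when the force on the tool has changed by that much, and returns True; else False.
- bot.goto_joints(angles): joint-space move.
- bot.set_gripper(opening, grasp_force=None): opening from 0.0 (shut) to 1.0 (fully open); grasp_force is the grip in N (None keeps the last); returns when the fingers have stopped.
- bot.wait(seconds).
- bot.solve_ik(position, orientation): joint angles nearest the present ones, or None.
- bot.camera(name): name is "scene" or "side" or "wrist"; returns the picture (480x640x3 uint8, red, green, blue); there is no depth.
- bot.calibration(name): a dict with "mtx" (3x3 intrinsics, pixels), "extrinsics" (4x4, takes a point from world to camera coordinates); the wrist camera has in their place "hand_eye" (4x4, takes a point from camera to tool coordinates, whose origin is the TCP and whose axes are the tool frame's). Camera axes: x right, y down, z forward; pixel columns grow to the right and rows downward; lengths in m; the calibration is good to about 2 mm. The wrist camera is an equidistant fisheye: a pixel r from the principal point sees the ray r / f radians off the axis. A picture is of the moment at which its call begins: read the wrist's pose just before it. calibration takes no time and is no camera call.
A pose or a line that the arm cannot do raises bot.PlanningError and nothing moves.
- bot.close_job(): hands the job in, once; it reports no verdict.
Trained networks look in the newest picture that a camera, given by its name, has taken for a name from the list of things; names that differ only in an ending like _2 or _b are one class to them, and where a whole thing is asked for, a point or a joint stands for the part that bears it (a point fixed in the world has none). Each returns a list of dicts, best first, with "confidence" (0 to 1); they miss things now and then, are a little off and sometimes report something else, mostly with a low value. They report only what shows in the picture. A call takes as long as a camera call. They do not tell look-alikes from the thing itself.
- bot.search_frame(camera, thing): "bbox" ([left, top, width, height] in pixels, round what is visible of it).
Readings, each from a call of its own:
- bot.read_clock(): time.
- bot.read_joint_positions(): joint angles.
- bot.read_joint_vel(): joint speeds.
- bot.read_joint_efforts(): joint torques, N m.
- bot.read_position(): TCP position.
- bot.read_tool_rot(): TCP orientation.
- bot.read_ft_force(): force on the tool from outside, world axes, zero at the start.
- bot.read_moment(): the same for the moment, N m.
- bot.read_gripper_width(): opening from 0.0 (shut) to 1.0 (fully open).
Only numpy, scipy, OpenCV 4.12 (cv2) and the standard library are available. Lean on these libraries where they do the work, as an engineer would, in place of code of your own. Each camera call takes 0.05 s, during which the arm holds its last target. There are 200 camera calls.

## Working session

There is one attempt and no reset: what is moved stays moved. The work goes in short steps, each a Python script; the robot and the scene stay as the last script left them, time stands still between calls to the robot, and variables do not carry over. Pictures are saved under pics/ and viewed, about 8 in all and at most 12, crops included, and the job is handed in when it is done.

```bash
ls; mkdir -p pics; python3 - <<'E'
from cell import bot
import cv2,numpy as np
np.set_printoptions(precision=4,suppress=True)
ims=[]
for n in ("scene","side"):
    im=bot.camera(n); cv2.imwrite(f"pics/{n}0.png",im[:,:,::-1])
    c=bot.calibration(n); print(n,c["mtx"].tolist()); print(c["extrinsics"])
    for t in("canister","cap","tray","flask","dropper_bottle","cap_grip"):
        print(t,[(d["bbox"],round(d["confidence"],2)) for d in bot.search_frame(n,t)])
c=bot.calibration("wrist");print(c)
print(bot.read_tool_rot(),bot.read_position(),bot.read_clock(),bot.grip_depth)
E
```

```text
pics
scene [[480.54714624970916, 0.0, 315.35006344381446], [0.0, 480.54714624970916, 238.5028236594925], [0.0, 0.0, 1.0]]
[[-0.6822 -0.731  -0.0161  0.0256]
 [-0.5207  0.5013 -0.6911  0.4939]
 [ 0.5132 -0.4631 -0.7226  0.5141]
 [ 0.      0.      0.      1.    ]]
canister [([333.4, 295.9, 43.5, 46.8], 0.96), ([224.6, 198.6, 41.9, 51.9], 0.86)]
cap [([228.3, 242.1, 33.2, 39.1], 0.88)]
tray [([167.7, 197.8, 145.6, 89.5], 0.77)]
flask [([317.5, 173.6, 40.1, 54.6], 0.81)]
dropper_bottle [([383.1, 199.6, 21.5, 46.9], 0.72), ([168.4, 201.3, 146.8, 85.6], 0.24)]
cap_grip [([227.6, 246.3, 35.6, 30.7], 0.85)]
side [[473.25997139922015, 0.0, 316.147789282925], [0.0, 473.25997139922015, 233.84568320548254], [0.0, 0.0, 1.0]]
[[-0.998   0.0615  0.0156  0.4545]
 [ 0.0259  0.6187 -0.7852  0.2995]
 [-0.0579 -0.7832 -0.619   0.6466]
 [ 0.      0.      0.      1.    ]]
canister [([219.5, 227.9, 64.8, 66.5], 0.57)]
cap [([269.0, 256.1, 29.5, 42.3], 0.81)]
tray [([193.7, 232.3, 109.8, 129.8], 0.89)]
flask [([245.6, 186.3, 40.0, 47.7], 0.58)]
dropper_bottle [([312.9, 177.6, 15.7, 45.1], 0.81)]
cap_grip [([268.7, 257.7, 28.6, 37.2], 0.66)]
{'mtx': array([[371.6483,   0.    , 321.895 ],
       [  0.    , 371.6483, 238.4693],
       [  0.    ,   0.    ,   1.    ]]), 'hand_eye': array([[ 1.    ,  0.0009, -0.0007,  0.0001],
       [ 0.0009, -0.3033,  0.9529, -0.1692],
       [ 0.0006, -0.9529, -0.3033,  0.0768],
       [ 0.    ,  0.    ,  0.    ,  1.    ]])}
[ 0.5838 -0.5838 -0.399   0.399 ] [0.1998 0.5125 0.204 ] 0.7 0.0187
```

```bash
python3 - <<'E'
import cv2,numpy as np
a=cv2.imread("pics/scene0.png");b=cv2.imread("pics/side0.png")
a=cv2.resize(a[150:370,140:440],None,fx=2.6,fy=2.6,interpolation=cv2.INTER_CUBIC);cv2.imwrite("pics/a.png",a)
b=cv2.resize(b[150:370,150:450],None,fx=2.6,fy=2.6,interpolation=cv2.INTER_CUBIC);cv2.imwrite("pics/b.png",b)
E
```

```text
(no output)
```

View pics/a.png

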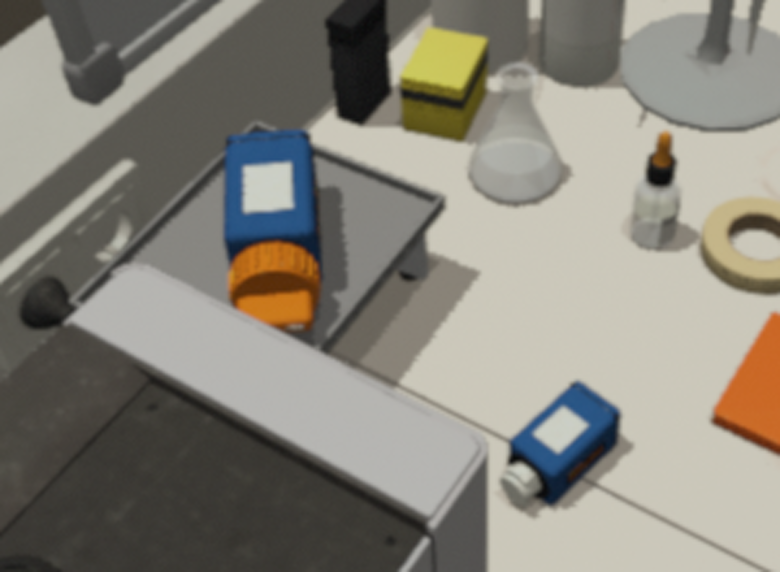

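View pics/b.png

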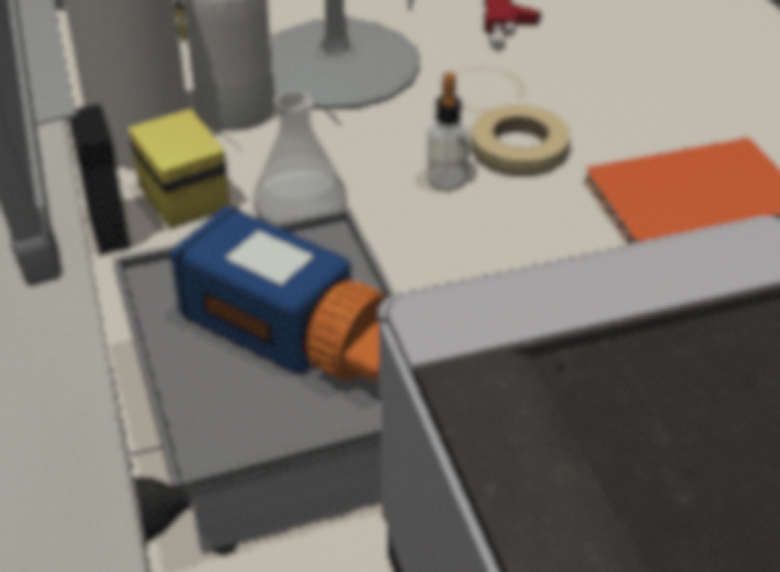

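The larger canister, with the orange cap, lies in the tray at scene (243,225) / side (252,252). The look-alike is the small, white-necked canister on the bench at scene (355,319). I choose the one in the tray. A dark-topped box partly hides the tray.

```bash
cat >h.py <<'E'
from cell import bot
import numpy as np,cv2
from scipy.spatial.transform import Rotation as R
np.set_printoptions(precision=4,suppress=True)
def ray(n,uv):
    c=bot.calibration(n);K=c["mtx"];E=c["extrinsics"]
    d=np.linalg.solve(K,[uv[0],uv[1],1]);return -E[:3,:3].T@E[:3,3],E[:3,:3].T@d
def at_z(n,uv,z):
    o,d=ray(n,uv);return o+d*(z-o[2])/d[2]
def tri(u1,u2):
    (a,d),(b,e)=ray("scene",u1),ray("side",u2)
    s=np.linalg.lstsq(np.c_[d,-e],b-a,rcond=None)[0]
    p,q=a+s[0]*d,b+s[1]*e;return (p+q)/2,np.linalg.norm(p-q)
def quat(m): q=R.from_matrix(m).as_quat();return np.r_[q[3],q[:3]]
def rot(q): return R.from_quat(np.r_[q[1:],q[0]]).as_matrix()
def proj(n,P):
    c=bot.calibration(n);p=c["extrinsics"][:3,:3]@np.asarray(P)+c["extrinsics"][:3,3];p=c["mtx"]@p;return p[:2]/p[2]
def wrist_at_z(uv,z,pos,q):
    c=bot.calibration("wrist");K=c["mtx"];H=c["hand_eye"]
    v=np.array([(uv[0]-K[0,2])/K[0,0],(uv[1]-K[1,2])/K[1,1]]);t=np.linalg.norm(v)
    d=np.r_[v/t*np.sin(t),np.cos(t)];M=rot(q);o=M@H[:3,3]+pos;d=M@H[:3,:3]@d
    return o+d*(z-o[2])/d[2]
E
python3 - <<'E'
from h import *
A=lambda x,y:(x/2.6+140,y/2.6+150)
B=lambda x,y:(x/2.6+150,y/2.6+150)
for p in [(228,138),(308,132),(312,240),(228,240),(268,188)]: print("sc",at_z("scene",A(*p),.134))
for p in [(230,212),(180,258),(348,268),(303,312),(270,257)]: print("si",at_z("side",B(*p),.134))
print("tray",[at_z("scene",A(*p),.084) for p in[(255,126),(442,203)]],[at_z("side",B(*p),.084) for p in[(118,262),(350,216),(190,485)]])
print("label",tri(A(268,188),B(270,257)))
print("box corners",tri(A(480,440),B(780,220)), tri(A(130,268),B(392,305)))
print("flask",at_z("side",B(300,222),0),at_z("scene",A(516,190),0),"drop",at_z("scene",A(655,240),0),at_z("side",B(447,183),0))
for n in("scene","side"):print(n,ray(n,(320,240)))
a=cv2.imread("pics/scene0.png");b=cv2.imread("pics/side0.png")
cv2.imwrite("pics/ab.png",cv2.resize(np.hstack([a,b]),(800,300),interpolation=cv2.INTER_AREA))
E
```

```text
sc [ 0.5964 -0.3083  0.134 ]
sc [ 0.5626 -0.3522  0.134 ]
sc [ 0.4795 -0.2898  0.134 ]
sc [ 0.5168 -0.251   0.134 ]
sc [ 0.5372 -0.2983  0.134 ]
si [ 0.5679 -0.3441  0.134 ]
si [ 0.5957 -0.2989  0.134 ]
si [ 0.4918 -0.2848  0.134 ]
si [ 0.5186 -0.2461  0.134 ]
si [ 0.5401 -0.2974  0.134 ]
tray [array([ 0.6437, -0.3586,  0.084 ]), array([ 0.4841, -0.405 ,  0.084 ])] [array([ 0.6485, -0.3563,  0.084 ]), array([ 0.4908, -0.4004,  0.084 ]), array([ 0.5821, -0.1609,  0.084 ])]
label (array([ 0.5402, -0.3001,  0.1312]), np.float64(0.0008561183470914248))
box corners (array([ 0.2549, -0.2229,  0.2144]), np.float64(0.0030335785565664096)) (array([ 0.4688, -0.165 ,  0.2115]), np.float64(0.0005450150179529281))
flask [ 0.5329 -0.5011  0.    ] [ 0.5164 -0.5139  0.    ] drop [ 0.4016 -0.5526  0.    ] [ 0.4086 -0.5497  0.    ]
scene (array([0.0108, 0.0092, 0.7132]), array([ 0.505 , -0.4686, -0.7249]))
side (array([0.4833, 0.2932, 0.6284]), array([-0.0657, -0.7747, -0.6291]))
```

View pics/ab.png

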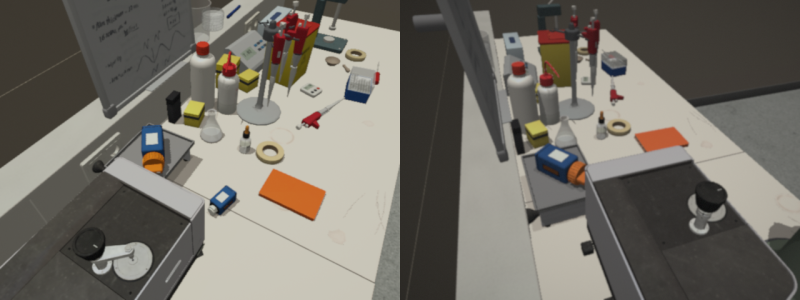

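```bash
cat >>h.py <<'E'
Z=np.array([0,0,1.]);
def frame(y,x):  # tool: y along fingers, x jaw axis
    y=y/np.linalg.norm(y);x=x-y*(x@y);x/=np.linalg.norm(x);return np.c_[x,y,np.cross(x,y)]
TY=np.arctan2(-.357+.403,.646-.487); TX=np.array([np.cos(TY),np.sin(TY),0]);TYV=np.array([-TX[1],TX[0],0]);TC=np.array([.538,-.279,.074])
def tray(x,y,z=0): return TC+x*TX+y*TYV+z*Z
E
python3 - <<'E'
from h import *
print("y axis",rot(bot.read_tool_rot())[:,1],"TY",TY)
print("head",tri((144,384),(496,312)), "wallfoot",tri((140+90/2.6,150+75/2.6),(150+35/2.6,150+262/2.6)),"knob",tri((140+45/2.6,150+303/2.6),(150+165/2.6,150+500/2.6)))
d=np.array([-.8,.6,0]);p=np.cross(Z,d)
C=np.array([.539,-.298,.104])
for a in (0,15,25,35):
  a_=np.radians(a);t0=-Z*np.cos(a_)-d*np.sin(a_)
  for s in(1,-1):
    M=frame(t0,s*p);P=C+[0,0,.005]+M[:,1]*bot.grip_depth
    j=bot.solve_ik(P,quat(M))
    # canister in tool
    Rc=np.c_[d,p,Z]; Rt=M.T@Rc; pt=M.T@(C-P)
    if j is None: print(a,s,"no grasp");continue
    print(a,s,"grasp",np.array(j))
    for psi in range(-150,181,30):
      w=np.radians(psi)+TY
      dh=np.array([np.cos(w),np.sin(w),0]) # -Zc
      Rn=np.c_[Z,np.cross(-dh,Z)*1.0,-dh]; Rn[:,1]=np.cross(Rn[:,2],Rn[:,0])
      Mn=Rn@Rt.T
      Cn=tray(0,-.05,.052);Pn=Cn-Mn@pt
      j=bot.solve_ik(Pn,quat(Mn))
      j2=bot.solve_ik(Pn+.1*Z,quat(Mn))
      if j is not None: print("   ",psi,Mn[:,1],np.array(j),j2 is not None)
E
```

```text
y axis [ 0.      0.0001 -1.    ] TY 0.28161914888724576
head (array([ 0.2848, -0.0122,  0.2866]), np.float64(0.004913620716801893)) wallfoot (array([ 0.6694, -0.2535,  0.175 ]), np.float64(0.005258563908086286)) knob (array([ 0.5949, -0.1501,  0.0864]), np.float64(0.001774198193355758))
0 1 grasp [-0.6248  0.5375 -0.1682  0.8651  0.     -3.1229]
0 -1 grasp [-0.6248  0.5375 -0.1682  0.8651  0.      0.0187]
15 1 grasp [-0.622   0.3745 -0.4869  0.4476 -0.0056 -3.1208]
    -150 [-0.6693 -0.6964 -0.2588] [-0.2333  1.3418  0.7673  2.0814 -0.9833  2.7275] False
    -120 [-0.2315 -0.9378 -0.2588] [-0.1648  0.8788 -0.171   0.8011 -1.2981  1.8611] True
    -90 [ 0.2684 -0.9279 -0.2588] [-0.2276  0.7816 -0.9717 -1.2508 -1.0035  0.4341] True
    -30 [ 0.9378 -0.2315 -0.2588] [-0.9905  0.919  -1.2544 -1.8228  0.7173 -0.2359] True
    0 [ 0.9279  0.2684 -0.2588] [-1.1646  0.6778 -0.795  -0.3361  1.2815 -1.1203] True
    30 [ 0.6693  0.6964 -0.2588] [-1.1307  1.0482  0.103   1.5526  1.125  -2.5464] True
15 -1 grasp [-0.622   0.3745 -0.4869  0.4476 -0.0056  0.0208]
    -150 [-0.6693 -0.6964 -0.2588]
[... 2887 characters left out ...]
[-0.5676 -0.5906 -0.5736] [-0.2864  1.0233  0.4245  1.5542 -0.8138 -0.8348] True
    -120 [-0.1963 -0.7953 -0.5736] [-0.2389  0.6795 -0.2577  0.6379 -0.9599 -1.5654] True
    -90 [ 0.2277 -0.7869 -0.5736] [-0.3105  0.4671 -0.8301 -0.3994 -0.7473 -2.4356] True
    -60 [ 0.5906 -0.5676 -0.5736] [-0.5711  0.4278 -1.1278 -0.9358 -0.1589 -3.0291] True
    -30 [ 0.7953 -0.1963 -0.5736] [-0.9103  0.4064 -1.0858 -0.7638  0.5324  2.7164] True
    0 [ 0.7869  0.2277 -0.5736] [-1.072   0.4869 -0.6825  0.1028  0.9271  1.938 ] True
    30 [ 0.5676  0.5906 -0.5736] [-1.0625  0.7808 -0.0722  1.1135  0.9     1.0808] True
    60 [ 0.1963  0.7953 -0.5736] [-0.9672  1.1037  0.5671  1.7925  0.6599  0.5744] True
```

```bash
python3 - <<'E'
from h import *
d=np.array([-.8,.6,0]);p=np.cross(Z,d);M=frame(-Z,-p)
P=np.array([.539,-.298,.32])
q0=bot.read_position()
try: bot.move_linear(q0+[0,0,.2],speed=.3)
except bot.PlanningError as e:
    print(e); bot.move_pose(q0+[.05,-.05,.15],bot.read_tool_rot())
bot.move_pose(P+[0,0,.1],quat(M)); bot.move_linear(P,speed=.2)
pos=bot.read_position();q=bot.read_tool_rot();im=bot.camera("wrist")
print(pos,rot(q)[:,0],bot.read_clock());np.savez("w1.npz",pos=pos,q=q)
cv2.imwrite("pics/w1.png",im[:,:,::-1])
E
```

```text
[ 0.5394 -0.2979  0.3211] [0.5996 0.8003 0.    ] 5.2917
```

View pics/w1.png

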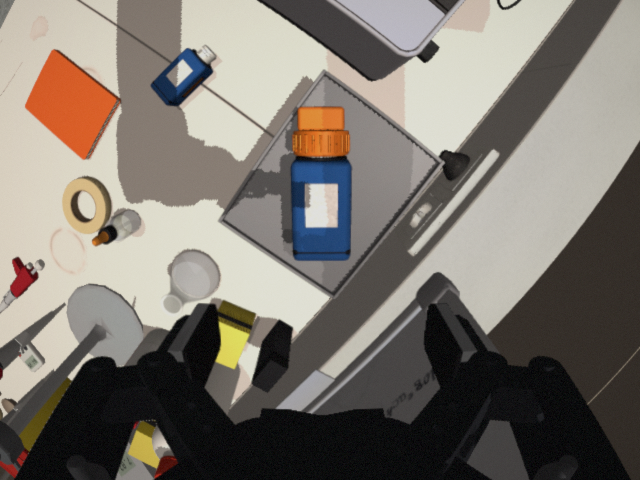

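The view shows the blue canister with orange cap, cap at image top (322,143), body (293–351, 158–258), well inside the tray; the box is above at (400,60), with a gap. The small look-alike at (183,75) is outside the tray.

```bash
python3 - <<'E'
from h import *
w=np.load("w1.npz");W=lambda u,z:wrist_at_z(u,z,w["pos"],w["q"])
im=cv2.imread("pics/w1.png");h=cv2.cvtColor(im,cv2.COLOR_BGR2HSV)
m=((h[...,0]>100)&(h[...,0]<125)&(h[...,1]>120)).astype(np.uint8);m[:140]=0;m[300:]=0;m[:,:270]=0;m[:,380:]=0
for y in(170,185,200,215,230,240):
    x=np.where(m[y])[0];a,b=W((x[0],y),.134),W((x[-1]+1,y),.134);print(y,x[0],x[-1],(a+b)[:2]/2,np.linalg.norm(a-b))
print("shoulder",W((322,158),.134),"foot edge",W((322,252),.134),"label",W((322,205),.134))
print("cap rim",W((322,157),.13),"handle end",W((321,107),.111))
T=[W(u,.084) for u in[(324,72),(441,162),(334,297),(222,219)]];print("tray",np.array(T),np.mean(T,0),[np.linalg.norm(T[i]-T[i-1]) for i in range(4)])
e=(T[0]-T[3])+(T[1]-T[2]);print("angles",np.degrees([np.arctan2(*(T[i]-T[i-1])[1::-1]) for i in range(4)]))
print("box",W((372,80),.214),W((412,55),.214),"knob",W((455,165),.09))
print("flask",W((192,272),0.0),"bottle",W((125,225),0.))
E
```

```text
170 291 350 [ 0.513  -0.2791] 0.05774252721932707
185 292 350 [ 0.5251 -0.2876] 0.057239657201649856
200 292 349 [ 0.5367 -0.2969] 0.05678995089794338
215 292 349 [ 0.5489 -0.306 ] 0.05738526510758182
230 292 349 [ 0.5613 -0.3153] 0.058056013634568714
240 293 349 [ 0.57   -0.3212] 0.057533572347928705
shoulder [ 0.5044 -0.2715  0.134 ] foot edge [ 0.5806 -0.3284  0.134 ] label [ 0.5414 -0.2991  0.134 ]
cap rim [ 0.5039 -0.2711  0.13  ] handle end [ 0.4638 -0.2423  0.111 ]
tray [[ 0.4338 -0.216   0.084 ]
 [ 0.5897 -0.1677  0.084 ]
 [ 0.6505 -0.3625  0.084 ]
 [ 0.4935 -0.4079  0.084 ]] [ 0.5419 -0.2885  0.084 ] [np.float64(0.20099966636527417), np.float64(0.16321080247561423), np.float64(0.20417372365886904), np.float64(0.16341342079875806)]
angles [ 107.3001   17.2232  -72.6529 -163.8896]
box [ 0.4732 -0.2025  0.214 ] [ 0.4744 -0.1658  0.214 ] knob [ 0.6003 -0.1568  0.09  ]
flask [ 0.5291 -0.5325 -0.    ] bottle [ 0.4077 -0.5713  0.    ]
```

```bash
cat >>h.py <<'E'
TY=.295;TX=np.array([np.cos(TY),np.sin(TY),0]);TYV=np.array([-TX[1],TX[0],0]);TC=np.array([.541,-.283,.074])
C0=np.array([.5425,-.300,.104]);th=np.radians(143.5);D=np.array([np.cos(th),np.sin(th),0]);PP=np.cross(Z,D)
AL=np.radians(20);M0=frame(-Z*np.cos(AL)-D*np.sin(AL),-PP);P0=C0+[0,0,.005]+M0[:,1]*bot.grip_depth
RT=M0.T@np.c_[D,PP,Z];PT=M0.T@(C0-P0)
def upright(C,psi):
    w=np.radians(psi)+TY;dh=np.array([np.cos(w),np.sin(w),0])
    Rn=np.c_[Z,np.cross(-dh,Z),-dh];M=Rn@RT.T;return C-M@PT,M
E
python3 - <<'E'
from h import *
for psi in(-20,-10,0,10):
    P,M=upright(tray(0,-.05,.052),psi)
    print(psi,[None if (j:=bot.solve_ik(P+[0,0,k],quat(M))) is None else np.array(j) for k in(0,.2)],P)
print(bot.solve_ik(P0,quat(M0)),bot.solve_ik(P0+[0,0,.2],quat(M0)))
bot.move_pose(P0-.12*M0[:,1],quat(M0))
bot.move_linear(P0,speed=.1,until_force=15)
print(bot.read_position()-P0,bot.read_ft_force())
bot.set_gripper(0,80)
print(bot.read_gripper_width(),bot.read_ft_force())
bot.move_linear(P0+[0,0,.04],speed=.08)
print(bot.read_ft_force(),bot.read_moment(),bot.read_clock())
cv2.imwrite("pics/s1.png",np.hstack([bot.camera("scene")[150:350,100:400],bot.camera("side")[150:350,130:430]])[:,:,::-1])
E
```

```text
-20 [array([-1.0668,  0.6779, -1.1153, -1.191 ,  0.9225,  2.6403]), array([-1.0668,  0.0958, -0.971 , -0.4647,  0.9225,  2.6403])] [ 0.5681 -0.3315  0.1196]
-10 [array([-1.1199,  0.6243, -0.9611, -0.7426,  1.0948,  2.3577]), array([-1.1199,  0.1606, -0.811 , -0.1288,  1.0948,  2.3577])] [ 0.568  -0.3293  0.1196]
0 [array([-1.1453,  0.6271, -0.7358, -0.1355,  1.1991,  1.9372]), array([-1.1453,  0.2712, -0.5822,  0.374 ,  1.1991,  1.9372])] [ 0.5676 -0.3272  0.1196]
10 [array([-1.1494,  0.7208, -0.4485,  0.533 ,  1.2186,  1.4308]), array([-1.1494,  0.4396, -0.3041,  0.9586,  1.2186,  1.4308])] [ 0.5667 -0.3252  0.1196]
[-0.6214  0.3401 -0.5786  0.303  -0.0053  0.0147] [-0.6214  0.149  -0.269   0.8037 -0.0053  0.0147]
[ 0.0003 -0.0002  0.0007] [ 0.1897 -0.3561  0.8009]
0.6800061560827028 [-4.5699  2.3174  8.0502]
[-0.5538  0.5622 -5.3028] [0.4296 0.5748 0.0255] 8.475
```

View pics/s1.png

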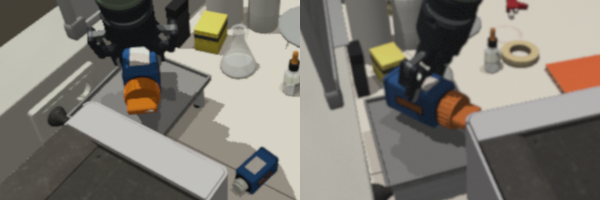

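```bash
python3 - <<'E'
from h import *
P,M=upright(tray(0,-.05,.052),0)
A=P0+[0,0,.2];B=P+[0,0,.2]
bot.move_linear(A,speed=.12)
try: bot.move_linear(B,speed=np.linalg.norm(B-A)/3.5,rotation=quat(M));print("lin")
except bot.PlanningError as e: print(e)
print(bot.read_position()-B,bot.read_gripper_width(),bot.read_joint_positions(),bot.read_clock())
cv2.imwrite("pics/s2.png",np.hstack([bot.camera("scene")[80:330,100:420],bot.camera("side")[80:330,100:420]])[:,:,::-1])
E
```

```text
lin
[ 0.     -0.0001 -0.    ] 0.6763126694343208 [-1.1453  0.2713 -0.5818  0.3744  1.1988  1.9372] 14.0917
```

View pics/s2.png

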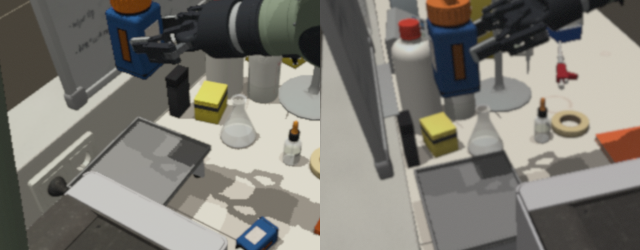

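```bash
python3 - <<'E'
from h import *
P,M=upright(tray(0,-.05,.052),0)
bot.move_linear(P+[0,0,.012],speed=.1)
f0=bot.read_ft_force()
hit=bot.move_linear(P-[0,0,.006],speed=.012,until_force=3)
print(hit,bot.read_position()-P,bot.read_ft_force()-f0,bot.read_gripper_width(),bot.read_clock())
cv2.imwrite("pics/s3.png",np.hstack([bot.camera("scene")[120:300,130:380],bot.camera("side")[150:330,150:400]])[:,:,::-1])
E
python3 -c "
import cv2;a=cv2.imread('pics/s3.png');cv2.imwrite('pics/s3.png',cv2.resize(a,None,fx=1.6,fy=1.6,interpolation=2))"
```

```text
True [-0.     -0.      0.0062] [-0.8095 -0.571   9.2642] 0.676950483091149 16.9333
```

View pics/s3.png

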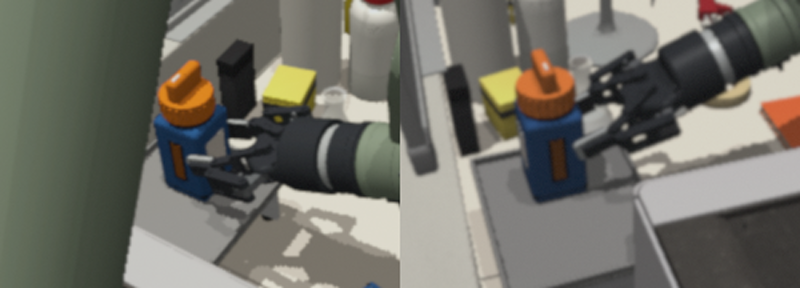

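```bash
python3 - <<'E'
from h import *
outs=[]
for n in("scene","side"):
    im=bot.camera(n)[:,:,::-1].copy();im=cv2.resize(im,None,fx=3,fy=3,interpolation=cv2.INTER_CUBIC)
    B=tray(0,-.05)
    def L(a,b,c): cv2.line(im,*[tuple(int(v*3+1) for v in proj(n,q)) for q in(a,b)],c,1,cv2.LINE_AA)
    cs=[(.03,.03),(-.03,.03),(-.03,-.03),(.03,-.03)]
    for i in range(4):
        (x,y),(u,v)=cs[i],cs[i-1];f=lambda x,y,z:B+x*TX+y*TYV+z*Z
        L(f(x,y,0),f(u,v,0),(0,255,0));L(f(x,y,.104),f(u,v,.104),(0,255,0));L(f(x,y,0),f(x,y,.104),(0,255,0))
    c=proj(n,B+.07*Z)*3;x,y=int(c[0])-190,int(c[1])-250;outs.append(im[y:y+460,x:x+390])
cv2.imwrite("pics/o3.png",np.hstack(outs))
E
```

```text
(no output)
```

View pics/o3.png

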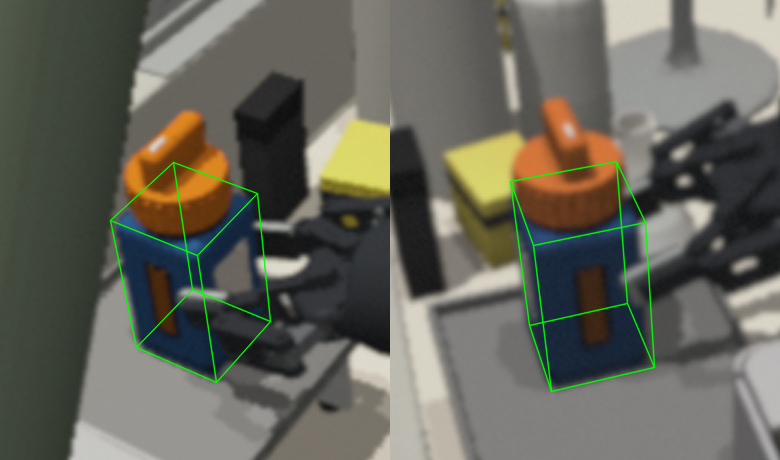

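The picture shows the upright canister on the model wireframe, with at most a few degrees of lean and the handle lying along the tray's y. I'll relax the grip so the foot can settle, then let go.

```bash
python3 - <<'E'
from h import *
P,M=upright(tray(0,-.05,.052),0)
bot.set_gripper(0,20); print(bot.read_position()-P,bot.read_ft_force(),bot.read_gripper_width())
p=bot.read_position()
print(bot.move_linear(p-[0,0,.006],speed=.012,until_force=5),bot.read_position()-P,bot.read_ft_force())
bot.set_gripper(.73);bot.wait(.3);print(bot.read_ft_force(),bot.read_gripper_width())
bot.set_gripper(1.0);p=bot.read_position()
bot.move_linear(p-M[:,1]*.10+[0,0,.03],speed=.15)
pos=bot.read_position();q=bot.read_tool_rot();im=bot.camera("wrist");np.savez("w2.npz",pos=pos,q=q)
cv2.imwrite("pics/w2f.png",im[:,:,::-1])
s=np.hstack([im[60:360,170:470],bot.camera("scene")[130:280,150:300].repeat(2,0).repeat(2,1)])
cv2.imwrite("pics/w2.png",s[:,:,::-1]);print(bot.read_clock())
E
```

```text
[-0.      0.      0.0062] [-1.3522  0.3623  5.4751] 0.6740866755854872
True [ 0.     -0.      0.0063] [-1.2247  0.028   3.5406]
[-0.1802  0.2332 -0.3511] 0.7296954210442894
19.4583
```

View pics/w2.png

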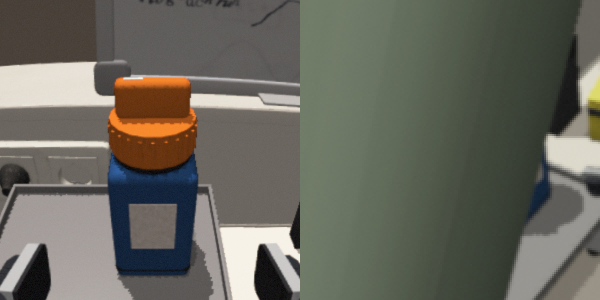

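```bash
python3 - <<'E'
from h import *
B=tray(0,-.05)
for s in(1,-1):
    for a in(0,45,90,100):
        x=R.from_rotvec([0,0,np.radians(a)]).apply(s*TX);M=frame(-Z,x)
        j=bot.solve_ik(B+[0,0,.136],quat(M));print(s,a,None if j is None else np.array(j))
p=bot.read_position();M=rot(bot.read_tool_rot())
bot.move_linear(p-M[:,1]*.05+[0,0,.16],speed=.2);print(bot.read_position())
q=bot.read_position()
cv2.imwrite("pics/x.png",bot.camera("side")[:,:,::-1]); print([ (n,bot.search_frame("side",n)[:2]) for n in("cap","canister")])
print(proj("side",B+[0,0,.12]),bot.read_clock())
E
```

```text
1 0 [-0.6512  0.506   0.099   1.1639  0.      0.6246]
1 45 [-0.6512  0.506   0.099   1.1639  0.     -0.1608]
1 90 [-0.6512  0.506   0.099   1.1639  0.     -0.9462]
1 100 [-0.6512  0.506   0.099   1.1639  0.     -1.1207]
-1 0 [-0.6512  0.506   0.099   1.1639  0.     -2.517 ]
-1 45 [-0.6512  0.506   0.099   1.1639  0.      2.9808]
-1 90 [-0.6512  0.506   0.099   1.1639  0.      2.1954]
-1 100 [-0.6512  0.506   0.099   1.1639  0.      2.0209]
[ 0.4329 -0.3668  0.365 ]
[('cap', [{'bbox': [225.5, 178.2, 35.6, 46.3], 'confidence': 0.79}]), ('canister', [{'bbox': [222.4, 214.3, 44.7, 62.8], 'confidence': 0.83}])]
[242.4888 206.7601] 20.675
```

```bash
python3 - <<'E'
from h import *
B=tray(0,-.05);M=frame(-Z,TX)
bot.move_pose(B+[0,0,.31],quat(M))
bot.move_linear(B+[0,0,.27],speed=.1)
pos=bot.read_position();q=bot.read_tool_rot();im=bot.camera("wrist")[:,:,::-1].copy();np.savez("w3.npz",pos=pos,q=q)
cv2.imwrite("pics/w3f.png",im)
h=cv2.cvtColor(im,cv2.COLOR_BGR2HSV);m=((h[...,0]>5)&(h[...,0]<22)&(h[...,1]>170)&(h[...,2]>90)).astype(np.uint8)
n,l,st,ce=cv2.connectedComponentsWithStats(m)
for i in range(1,n):
    if st[i,4]>150: print(st[i],ce[i],wrist_at_z(ce[i],.22,pos,q)-B)
cv2.imwrite("pics/w3.png",cv2.resize(im[100:400,150:450],None,fx=2,fy=2,interpolation=2));print(bot.read_clock())
E
```

```text
[ 291  179   68   71 3360] [324.5128 213.8571] [0.0001 0.0045 0.146 ]
[  46  205   80   65 4424] [ 85.986  235.3122] [-0.213  -0.0785  0.146 ]
22.3667
```

View pics/w3.png

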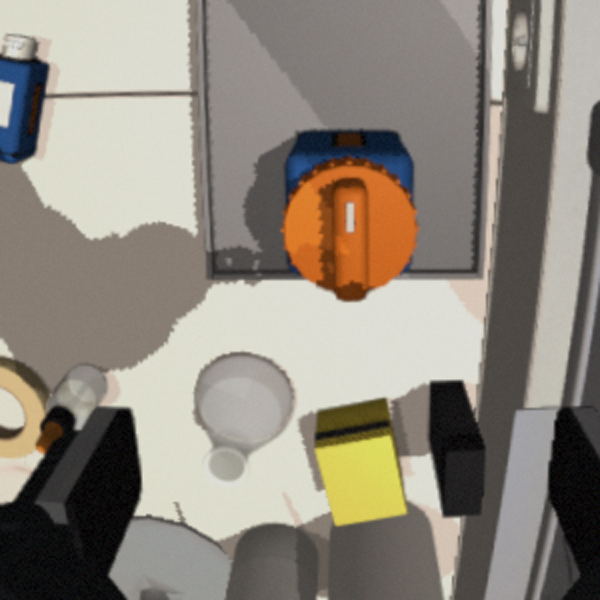

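The handle is at about (325,216) and runs up and down the picture, so it's square to the jaws as planned. The canister stands in the tray and the flask (272,300) and dropper bottle (185,300) are standing.

```bash
python3 - <<'E'
from h import *
w=np.load("w3.npz");B=tray(0,-.05)
for u,z in [((325.2,213.3),.207),((325.5,218),.232)]:
    v=wrist_at_z(u,z,w["pos"],w["q"])-B;print(v,v@TX,v@TYV)
a,b=[wrist_at_z(u,.207,w["pos"],w["q"]) for u in((292,213),(358.5,213))];print("dia",np.linalg.norm(a-b))
# slant of edge of canister shoulder
E
```

```text
[0.0016 0.0021 0.133 ] 0.002114947404584068 0.0015605071339635994
[0.0009 0.0044 0.158 ] 0.0021565042690337693 0.003902694174133436
dia 0.056475012924051944
```

```bash
python3 - <<'E'
from h import *
G=tray(.002,-.047,.136)
p=bot.read_position()
bot.set_gripper(.6)
bot.move_linear(np.r_[G[:2],p[2]],speed=.05)
bot.move_linear(G+[0,0,.02],speed=.1)
print("hit",bot.move_linear(G,speed=.03,until_force=4),bot.read_position()-G)
bot.set_gripper(0,35);print("w",bot.read_gripper_width()*85,bot.read_ft_force())
j=np.array(bot.read_joint_positions())
for k in range(1,5):
    jj=j.copy();jj[5]-=k*np.pi/8;bot.goto_joints(jj);print(bot.read_ft_force(),bot.read_moment())
p=bot.read_position();print(bot.read_gripper_width()*85,p-G,np.degrees(np.arctan2(*rot(bot.read_tool_rot())[1::-1,0])-TY),bot.read_clock())
cv2.imwrite("pics/x1.png",bot.camera("side")[:,:,::-1])
E
```

```text
hit False [ 0.0001 -0.0001  0.0001]
w -0.11810194190424429 [-0.4739 -0.6259 -0.1829]
[-0.2196  0.41   -0.2516] [ 0.0019 -0.0118  0.0427]
[ 0.0551 -0.0676 -0.2677] [-0.0352 -0.0182  0.0349]
[-0.222   0.0505 -0.4729] [-0.0295  0.0313 -0.0149]
[-0.2012 -0.0179 -0.057 ] [ 0.0647 -0.0467  0.0009]
0.19445367788135068 [ 0. -0.  0.] 89.77196733034611 27.5583
```

```bash
python3 - <<'E'
from h import *
a=cv2.imread("pics/x1.png")[120:320,150:350];b=bot.camera("scene")[110:310,130:330,::-1]
cv2.imwrite("pics/x2.png",cv2.resize(np.hstack([b,a]),None,fx=2,fy=2,interpolation=2))
E
```

```text
(no output)
```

View pics/x2.png

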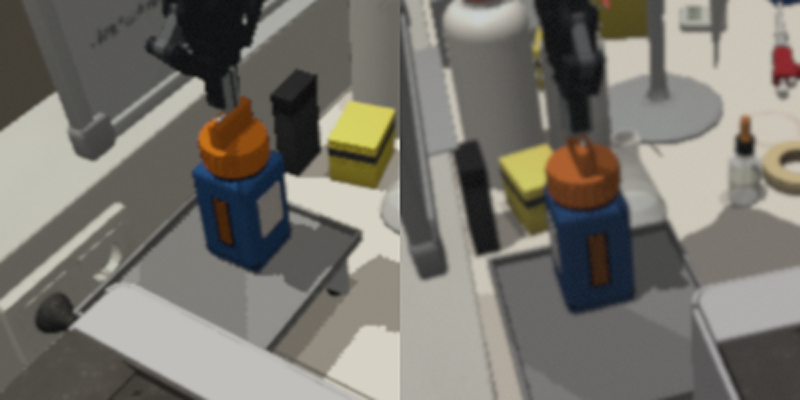

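```bash
python3 - <<'E'
from h import *
S=lambda x,y:(130+x/2,110+y/2)
D_=lambda x,y:(150+(x-400)/2,120+y/2)
tr=lambda v:np.array([(v-TC)@TX,(v-TC)@TYV,v[2]])
for n,a,b in[("tip",(230,105),(583,140)),("handle far top",(245,98),(576,138)),("handle near top",(213,135),(588,165)),("cap left rim?",(198,150),(547,175)),("label strip ctr",(222,222),(598,260)),("base near corner",(257,268),(632,297)),("base left corner",(208,255),(577,308))]:
    v,e=tri(S(*a),D_(*b));print(n,v,tr(v),e)
p=bot.read_position();print(p,tr(p))
for n,o in(("scene",lambda u:((u[0]-130)*2,(u[1]-110)*2)),("side",lambda u:((u[0]-150)*2+400,(u[1]-120)*2))): print(n,"TCP",o(proj(n,p)),"capgrip",o(proj(n,tray(.002,-.047,.145))),"basecentre",o(proj(n,tray(.002,-.047,0))))
E
```

```text
tip [ 0.5559 -0.3312  0.2298] [ 0.0003 -0.0504  0.2298] 0.007932496242889518
handle far top [ 0.5641 -0.3516  0.2201] [ 0.0022 -0.0723  0.2201] 0.010611980882296217
handle near top [ 0.5503 -0.308   0.2187] [ 0.0016 -0.0266  0.2187] 0.0018039334125236326
cap left rim? [ 0.5786 -0.3098  0.198 ] [ 0.0282 -0.0366  0.198 ] 0.0184426774572231
label strip ctr [ 0.5483 -0.3012  0.1281] [ 0.0017 -0.0195  0.1281] 0.0009680082734113595
base near corner [ 0.5242 -0.3143  0.076 ] [-0.0252 -0.0251  0.076 ] 0.0016919516250154594
base left corner [ 0.5676 -0.2925  0.0812] [ 0.0227 -0.0168  0.0812] 0.005212150415813212
[ 0.5566 -0.3274  0.21  ] [ 0.002 -0.047  0.21 ]
scene TCP (np.float64(228.6319806568721), np.float64(130.48420590233064)) capgrip (np.float64(227.33126858602395), np.float64(121.97631150829045)) basecentre (np.float64(246.56682073298015), np.float64(244.99663125334894))
side TCP (np.float64(581.649976296841), np.float64(159.26290483397702)) capgrip (np.float64(580.7603543120191), np.float64(149.68861564792144)) basecentre (np.float64(594.6519420081045), np.float64(288.8037354373431))
```

```bash
python3 - <<'E'
from h import *
a=bot.camera("wrist")[120:420,170:470];b=bot.camera("side")[150:250,190:290].repeat(3,0).repeat(3,1);c=bot.camera("scene")[130:230,190:240].repeat(3,0).repeat(3,1)
cv2.imwrite("pics/x3.png",np.hstack([a,b,c])[:,:,::-1]);print(bot.read_gripper_width(),bot.read_position(),bot.read_ft_force())
E
```

```text
0.0038480097586213223 [ 0.5566 -0.3274  0.21  ] [-0.5996 -0.6749 -0.3192]
```

View pics/x3.png

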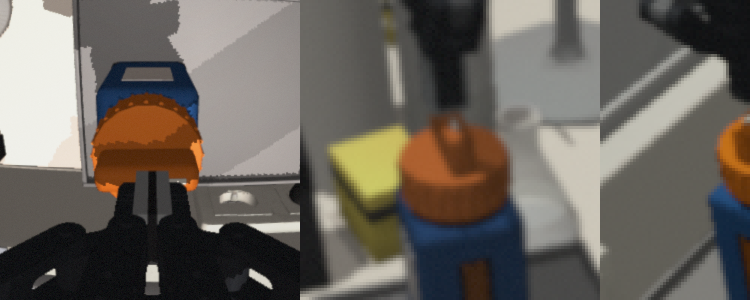

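Picture: the shut fingertips stop at the top edge of the handle, around (152,172) in the wrist crop, and they gripped nothing. The tips are higher than I assumed, so I'll turn back, open and feel my way down to the cap's top.

```bash
python3 - <<'E'
from h import *
G=tray(.002,-.047,.136)
bot.move_linear(G+[0,0,.03],speed=.1)
j=np.array(bot.read_joint_positions());j[5]+=np.pi/2;bot.goto_joints(j)
bot.set_gripper(.5)
bot.move_linear(G,speed=.08);bot.wait(.1)
print("hit",bot.move_linear(G-[0,0,.025],speed=.025,until_force=4),bot.read_position()-G,bot.read_ft_force(),bot.read_gripper_width())
p=bot.read_position()
bot.move_linear(p+[0,0,.009],speed=.05)
bot.set_gripper(0,30)
print(bot.read_gripper_width(),bot.read_ft_force(),bot.read_position()-G,bot.read_clock())
E
```

```text
hit False [ 0.0001 -0.0001 -0.0248] [-0.6639  0.598   0.2554] 0.5016949560021009
0.15616254354099937 [-0.7814 -0.2005  1.3526] [-0.0002 -0.0001 -0.0159] 32.6167
```

```bash
python3 - <<'E'
from h import *
j=np.array(bot.read_joint_positions())
for k in range(1,5):
    jj=j.copy();jj[5]-=k*np.pi/8;bot.goto_joints(jj);print(bot.read_ft_force(),bot.read_moment(),bot.read_gripper_width())
p=bot.read_position();print(p)
f=bot.read_ft_force()
print(bot.move_linear(p+[0,0,.012],speed=.03,until_force=6),bot.read_ft_force()-f,bot.read_gripper_width(),bot.read_clock())
cv2.imwrite("pics/x4.png",bot.camera("side")[:,:,::-1])
a=bot.search_frame("side","canister");b=bot.search_frame("side","cap");print(a[:1],b[:1])
bot.camera("scene");print(bot.search_frame("scene","canister")[:2],bot.search_frame("scene","cap")[:1])
E
```

```text
[-1.5422  0.1453  2.4339] [-0.0121  0.3484  0.0381] 0.15189362184896144
[ 0.1976 -0.9913 -0.0073] [-0.228  -0.128   0.0413] 0.14927313366276818
[-0.359  -0.572   1.7234] [-0.3055  0.1554  0.0165] 0.14780602766218437
[ 1.4905 -0.6731  0.8511] [ 0.0126 -0.3874 -0.0475] 0.15207649627329684
[ 0.5569 -0.3272  0.1942]
False [ 0.2614  0.1862 -0.8447] 0.15175919296485396 35.0333
[{'bbox': [218.4, 215.0, 44.8, 62.4], 'confidence': 0.68}] [{'bbox': [220.1, 176.8, 38.0, 42.7], 'confidence': 0.75}]
[{'bbox': [225.4, 179.2, 46.1, 64.9], 'confidence': 0.78}, {'bbox': [332.0, 298.5, 47.3, 44.8], 'confidence': 0.67}] [{'bbox': [224.0, 158.2, 36.9, 35.7], 'confidence': 0.73}]
```

```bash
python3 - <<'E'
from h import *
p=bot.read_position()
bot.move_linear(p+[0,0,.06],speed=.12)
Q=tray(.002,.053);
bot.move_linear(np.r_[Q[:2],p[2]+.06],speed=.15)
bot.move_linear(np.r_[Q[:2],.098],speed=.12);bot.wait(.2)
f=bot.read_ft_force()
print(bot.move_linear(np.r_[Q[:2],.078],speed=.012,until_force=2.5),bot.read_position(),bot.read_ft_force()-f,bot.read_gripper_width())
bot.set_gripper(.35);bot.wait(.2);print(bot.read_ft_force())
q=bot.read_position();bot.move_linear(q+[0,0,.16],speed=.15)
a=bot.camera("side")
c=[bot.search_frame("side",n)[:2] for n in("canister","cap")];print(c,bot.read_clock())
b=bot.camera("scene")
w=bot.camera("wrist")
cv2.imwrite("pics/f.png",np.hstack([cv2.resize(np.ascontiguousarray(a[150:350,150:400]),(375,300)),cv2.resize(np.ascontiguousarray(w[60:400,120:520]),(353,300))])[:,:,::-1])
for n,o in(("cap expected",tray(.002,.053,.015)),("can",tray(.002,-.047,.052))): print(n,proj("side",o))
E
```

```text
True [ 0.5276 -0.2319  0.086 ] [ 0.9614 -0.461   5.2333] 0.1534575308997993
[-0.1129  0.3965 -0.7263]
[[{'bbox': [218.2, 197.6, 48.5, 79.6], 'confidence': 0.81}], [{'bbox': [242.4, 275.5, 38.4, 41.0], 'confidence': 0.73}]] 41.4417
cap expected [262.0702 297.5444]
can [245.0159 241.2684]
```

```bash
python3 - <<'E'
from h import *
im=bot.camera("side")
for n in("flask","dropper_bottle"): print(n,[(d["bbox"],round(d["confidence"],2)) for d in bot.search_frame("side",n)[:2]])
h=cv2.cvtColor(np.ascontiguousarray(im),cv2.COLOR_RGB2HSV)
m=(h[...,0]>100)&(h[...,0]<125)&(h[...,1]>120);m[:,:200]=0;m[:,290:]=0;m[320:]=0
y,x=np.where(m);print("blue",x.min(),x.max(),y.min(),y.max())
f=lambda a,b,z:proj("side",tray(.002+a,-.047+b,z)).round(0).tolist()
print("expect",[f(a,b,z) for a in(-.03,.03) for b in(-.03,.03) for z in(0,.104)])
print(bot.read_ft_force(),bot.read_gripper_width(),bot.read_clock())
bot.close_job()
E
```

```text
flask [([257.8, 190.4, 26.3, 40.8], 0.92)]
dropper_bottle [([314.6, 179.2, 16.0, 45.9], 0.62)]
blue 217 264 215 276
expect [[260.0, 250.0], [256.0, 203.0], [269.0, 272.0], [266.0, 223.0], [227.0, 257.0], [220.0, 210.0], [234.0, 280.0], [228.0, 231.0]]
[-1.02    0.1399  0.5902] 0.35073827138051883 41.6917
the job is handed in; nothing more can be done
```

I righted the large blue canister, twisted its cap a quarter turn anticlockwise, lifted it off and laid it flat, handle up, in the tray about 100 mm away. The job is handed in, at 41.7 s of the 70 s allowed.

**Last checks**
- **Canister:** its outline in the side camera matches a standing canister to within a few pixels.
- **Cap:** it touched the tray floor at the height expected for lying flat (TCP 0.0860 m, predicted 0.0862 m). It was detected where I put it.
- **Bystanders:** the flask and dropper bottle were detected standing in place.
- **Gripper:** it was clear of everything and open when I handed in.

**What went wrong or disagreed**
- **Missed grip:** the first grip on the handle closed on nothing, because the fingertips sat higher than I had assumed. The cap did not move then. I went about 16 mm lower, and the second grip held.
- **Early contact:** the canister touched the tray about 6 mm higher than predicted, most likely because it was held slightly off from my estimate. I let it settle under a light grip before releasing it.
- **Not seen by eye:** I reached the picture limit before the final state, so the last checks are numbers only. The quarter turn is inferred from the tool's 90° turn and the cap lifting free with a load change of only about 0.8 N.

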